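# Run the inspection camera's telescoping boom out to its last hole

### The job

The inspection camera's telescoping boom has been left unlocked between two holes: run its square outer tube out, away from the post, to the last hole, the one between the yellow bands. On the way the red spring button snaps up in the hole before it; press it flush with the tube and slide on until it snaps fully up in the last hole, then ease off and let it rest, tug the tube gently to feel that it is locked, and let go. Go by feel and never force the tube against the button, and leave the phone, mouse, battery and circuit board where they lie.

Things in the scene. Friction and masses are not known exactly. Their poses are not given: they have to be found in the camera images.
- stand: Camera boom stand, fixed: dark base plate, steel post, black clamp and a level dark 21.5 mm square inner tube carrying the boom, centre line 170 mm above the bench. Origin: on the bench straight below the button. y axis along the boom: +y to the post (clamp from y = +168 mm), -y outwards to the camera. The button is on the +x side. z up. The button's clip is light: load it with 15 N at most.
- button_tip (a point): Nose of the red round-ended spring button, 9 mm across, on the fixed inner tube (it does not travel), half-way up its +x side. Up in a hole: tip 17 mm from the centre line, 4 mm proud of the outer tube, which it blocks. Jaws shut across the tube here press it flush (3 N); then the tube slides off it (8 N to start, then 4 N). At the start it is hidden under the tube wall, tip 11 mm out.
- boom_mouth (a point): Centre of the outer tube's open end nearer the post. Aluminium tube 26 x 26 mm, 265 mm long, 2 mm wall, slides with 4 N of friction. Three 11 mm holes in its +x side, hand-drilled, very roughly 40, 80 and 125 mm from here; the first, between two yellow bands, is the last to use. The button starts between the other two, 12 mm or more off the middle one. Play in a hole 1 mm each way.
- camera (a point): Black upright USB inspection camera carried by the outer tube's far end and travelling with it: 38 mm across, from 62 mm below to 54 mm above this point, which lies on its axis at the height of the tubes' centre line, 299 mm from the tube's mouth. Its bracket begins 40 mm nearer the post.
- phone: Black smartphone lying on the bench, 76 x 152 x 9 mm; origin at the centre of its underside. Leave it alone.
- mouse: Black computer mouse, 100 x 58 x 33 mm; origin at the centre of its underside. Leave it alone.
- battery: Black and red 9 V block battery lying flat, 26.5 x 48.5 x 17.5 mm; origin at the centre of its underside. Leave it alone.
- board: Red circuit board under the camera, 54 x 70 mm, 15 mm high over its parts; origin at the centre of its underside. Leave it alone.

How it is judged:
On the way, in this order (a step that is already met when the one before it is completed fails the run):
1. the button, pressed in, is under the tube's wall between the middle and the last hole (x of button_tip in the frame of stand below 0.012 m and y of boom_mouth in the frame of stand between 0.045 and 0.073 m), for 0.05 s.
2. the button is up in the last hole and the tube is eased off: at rest and bearing on it with less than 1 N (x of button_tip in the frame of stand above 0.0155 m and y of boom_mouth in the frame of stand between 0.027 and 0.05 m and contact force between button and boom below 1 N and linear speed of boom below 0.003 m/s), for 0.15 s.
3. the tube is tugged either way against the button in the last hole with more than 2 N (x of button_tip in the frame of stand above 0.0155 m and y of boom_mouth in the frame of stand between 0.027 and 0.05 m and contact force between button and boom above 2 N), for 0.1 s.
At the end, for the whole second after the job is handed in: The button stands fully up (within 1.5 mm) in the last hole, the tube is still, and phone, mouse, battery and board are within 10 mm of where they lay (x of button_tip in the frame of stand above 0.0155 m and y of boom_mouth in the frame of stand between 0.027 and 0.05 m and linear speed of boom below 0.01 m/s and distance of each of phone, mouse, battery, board from where it was at the start of the episode below 0.01 m); the robot touches nothing.
It fails at once if the tube is forced against the button with more than 15 N (contact force between button and boom above 15 N).
It fails at once if the phone, mouse, battery or circuit board is moved by more than 10 mm (distance of any of phone, mouse, battery, board from where it was at the start of the episode above 0.01 m).
It also fails if it takes over 53 s, if anything falls off the work surface, if the arm or the gripper's body presses on something with over 40 N, if the wrist force passes 120 N, or if a joint passes its speed limit or range.

### The arm

A 6-joint arm with a two-finger parallel gripper is mounted at the origin on the work surface. World frame = base frame: x ahead of the robot, y to its left, z up, the work surface at z = 0. Lengths are in m, angles in rad, forces in N, time in s.
With the tool pointing down it reaches from about 0.35 to 0.725 m from the base axis. Payload 4.3 kg.
Tool frame: the origin (TCP) lies midway between the tips of the shut fingers; the grasp point (between the pads) lies 19 mm behind it; z points along the fingers, y is the direction in which the jaws open and shut (so a half turn about z gives the same grasp; the last joint's range is limited). The gripper opens to 85 mm and grips with 20 to 120 N. Pads are 22 mm wide; open, the fingers measure 114 mm over their backs; the gripper's body (76 mm by 85 mm) begins 54 mm behind the grasp point. The pads swing forward as they close: fully open they stand 13 mm farther back than shut.
Start: joints at [-1.354, 0.377, 0.081, 1.274, 0, 1.46], TCP at [0.185, -0.545, 0.231] pointing down, gripper open.
Joint ranges: [-2.72, 2.72], [-0.84, 1.66], [-1.02, 1.22], [-1.77, 2.12], [-1.37, 1.28], [-3.14, 3.14]. Speed limits (rad/s): [2.57, 2.57, 3.14, 3.14, 3.14, 3.14].

### API

Orientations are given as a 3x3 rotation matrix whose columns are the frame's x, y, z axes.
In Python, from bench import bot, cams gives the robot as it stands. The module is installed in compiled form; this text tells all that it offers.
- The arm moves only by the shell command python3 -m handwheel 'ROWS' [FORCE]. ROWS is JSON, a list of rows, each a list of 7 numbers: the turn, a rotation vector about the tool's x, y, z in rad, then the shift along the tool's x, y, z in cm, then the finger opening in cm, from 0 to 8.54. A call has 1 to 10 rows; each row is the pose to reach, as a shift and turn from the pose commanded when the call began, along the tool's axes at that moment; what a row does not reach only later rows make up. A row lasts 1/10 s, in which the tool goes at most 50 mm and 8.59 degrees, less where a joint would pass 70% of its speed; a pose out of reach is approached as far as the arm can. A call with a gripper value outside its range is refused whole. The fingers move at their own pace and stop on an object; FORCE is the grip in N (left out, the last holds). Time passes only in rows, so rows that repeat a pose let the fingers close. It gives the time, the measured TCP pose, the force and the opening at its end, in the units of the state.
- bot.read_state(): the state, without advancing time (a new reading comes with each control period).
- cams.camera(name): name is "side" or "top" or "wrist"; returns a dict with "color" (420x560x3 uint8, red, green, blue), "K" (3x3 intrinsics, pixels), "R" (3x3) and "t" (3): a world point X has camera coordinates R X + t. Camera axes: x right, y down, z forward; pixel columns grow to the right and rows downward; lengths in m; the calibration is good to about 2 mm. A picture is of the moment at which its call begins. There is no depth.
- bot.hand_in(): hands the job in, once; it reports no verdict.
The state is a dict: "clock": time; "joints": joint angles; "joint_velocities": joint speeds; "joint_torque": joint torques, N m; "tool_pos": TCP position; "tcp_rot": TCP orientation; "wrist_force": force on the tool from outside, world axes, zero at the start; "wrist_torque": the same for the moment, N m; "finger_gap": opening from 0.0 (shut) to 1.0 (fully open).
Only numpy, scipy, OpenCV 4.12 (cv2) and the standard library are available. Lean on these libraries where they do the work, as an engineer would, in place of code of your own. Each camera call takes 0.05 s, during which the arm holds its last target. There are 200 camera calls.

## Working session

There is one attempt and no reset: what is moved stays moved. The work goes in short steps, Python scripts to look and compute and a shell command to move; the robot and the scene stay as the last step left them, time stands still between calls to the robot, and variables do not carry over. Pictures are saved under pics/ and viewed, about 8 in all and at most 12, crops included, and the job is handed in when it is done.

```bash
mkdir -p pics; python3 - <<'E'
from bench import bot,cams
import cv2,numpy as np
ims=[]
for n in("side","top"):
    c=cams.camera(n); cv2.imwrite(f"pics/{n}0.png",c["color"][:,:,::-1]); np.savez(f"{n}0.npz",**c)
    print(n,c["K"].round(1).tolist(),(-c["R"].T@c["t"]).round(3),c["R"].round(2).tolist())
s=bot.read_state();print(s["tool_pos"],s["tcp_rot"],s["clock"],s["finger_gap"])
E
```

```text
side [[517.7, 0.0, 271.4], [0.0, 517.7, 206.7], [0.0, 0.0, 1.0]] [ 0.406 -0.683  0.737] [[0.97, -0.24, 0.02], [-0.15, -0.66, -0.73], [0.19, 0.71, -0.68]]
top [[423.7, 0.0, 288.0], [0.0, 423.7, 209.6], [0.0, 0.0, 1.0]] [ 0.479 -0.03   0.977] [[-0.02, -1.0, 0.03], [-0.99, 0.02, -0.11], [0.11, -0.03, -0.99]]
[ 0.18446469 -0.54399178  0.23043635] [[ 9.47072300e-01  3.21020055e-01 -4.27357733e-04]
 [ 3.21020290e-01 -9.47070576e-01  1.81577212e-03]
 [ 1.78161330e-04 -1.85685798e-03 -9.99998260e-01]] 0.1 1.0025101551307565
```

View pics/side0.png

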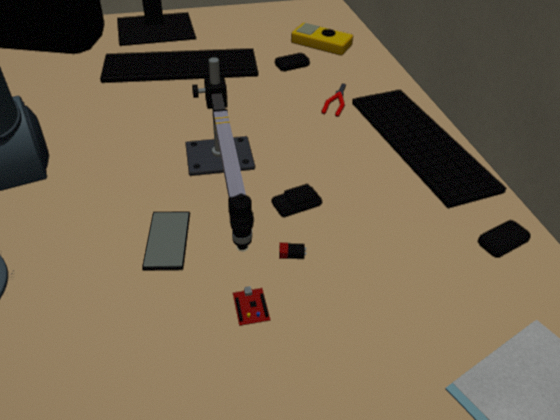

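View pics/top0.png

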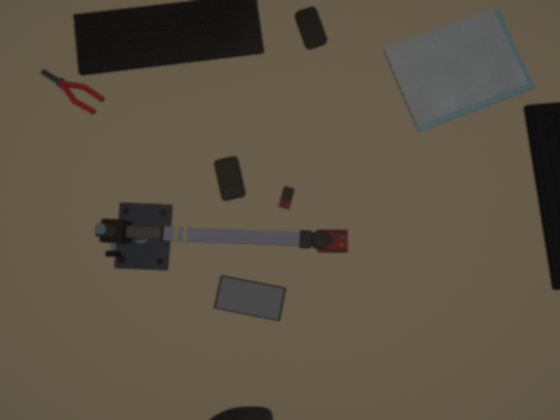

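The side view shows the boom running from the clamp at (215,95) to the camera at (240,225). In the top view the tube runs from (165,233) to (300,239), with yellow bands at columns 170–186. Phone (250,298), mouse (230,178) and battery (287,197) sit clear of it, and the board (333,241) is under the camera. Next I'll measure the boom line and look at crops.

```bash
cat > h.py <<'E'
import numpy as np,cv2
def ray(c,u,v,z):
    R,t,K=c["R"],c["t"],c["K"]; o=-R.T@t; d=R.T@np.linalg.inv(K)@[u,v,1]
    return (o+d*(z-o[2])/d[2])
def proj(c,X):
    p=c["K"]@(c["R"]@np.array(X)+c["t"]); return (p[:2]/p[2]).round(1)
def crop(im,x0,y0,x1,y1,s,g=0.5):
    a=cv2.resize(im[y0:y1,x0:x1],None,fx=s,fy=s,interpolation=cv2.INTER_CUBIC)
    return (255*(a/255.)**g).astype(np.uint8)
E
python3 - <<'E'
from h import *
t=dict(np.load("top0.npz"));s=dict(np.load("side0.npz"))
a=crop(t["color"],90,195,350,280,3); b=crop(s["color"],180,50,270,260,2)
W=np.zeros((600,780,3),np.uint8);W[:255]=a
b=np.rot90(b);W[300:300+b.shape[0],:b.shape[1]]=b[:300]
cv2.imwrite("pics/c1.png",W[:,:,::-1])
g=t["color"].astype(int)
for u in (195,215,235,255,275,293):
    col=g[215:260,u].sum(1); bl=g[215:260,u,2]*1.0/(g[215:260,u,0]+1)
    m=np.where(bl>0.85)[0]+215
    print(u,m.min(),m.max(),ray(t,u,m.mean(),.183).round(4))
for u in (130,163,169,187,300): print(u,ray(t,u,233.5+ (u-165)*.044,.183).round(4))
E
```

```text
195 228 241 [0.5265 0.1225 0.183 ]
215 228 242 [0.5248 0.0854 0.183 ]
235 229 242 [0.5232 0.0482 0.183 ]
255 230 243 [0.5206 0.0109 0.183 ]
275 231 244 [ 0.518  -0.0264  0.183 ]
293 232 245 [ 0.5155 -0.0601  0.183 ]
130 [0.5335 0.2427 0.183 ]
163 [0.5296 0.1818 0.183 ]
169 [0.5289 0.1707 0.183 ]
187 [0.5268 0.1373 0.183 ]
300 [ 0.5135 -0.0731  0.183 ]
```

View pics/c1.png

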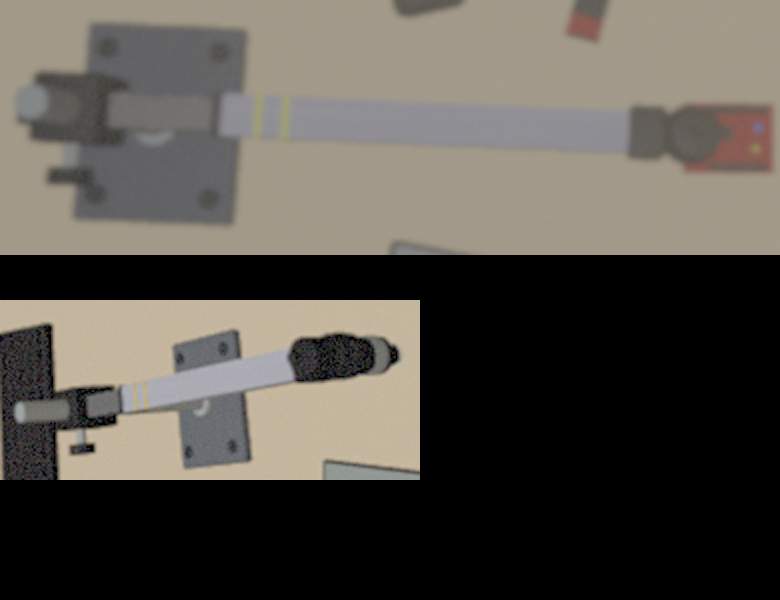

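Checks: mouth at y≈0.182, clamp face at y≈0.240, so the button is at y≈0.072 and the mouth about 110 mm beyond it, which fits the given 92–113 mm. The boom is yawed about −3.4°, and the bands centre about 33 mm from the mouth. The first grip will be about 180 mm from the mouth, clear of the holes.

```bash
cat >> h.py <<'E'
YB=0.072; D=np.array([0.0600,0.9982,0]); X0=np.array([0.5234,0.0720,0])   # boom centre at button
def at(s,z): return X0+D*s+[0,0,z]     # s along stand y
RT=np.array([[D[0],D[1],0],[D[1],-D[0],0],[0,0,-1]])
def go(st,target):
    from scipy.spatial.transform import Rotation as Ro
    R=np.array(st["tcp_rot"]); 
    print("turn",Ro.from_matrix(R.T@RT).as_rotvec().round(3),"shift cm",(100*R.T@(target-np.array(st["tool_pos"]))).round(2),"F",(RT.T@np.array(st["wrist_force"])).round(2),"T",np.round(st["wrist_torque"],2),"gap",round(st["finger_gap"],3),"t",st["clock"],"stand s",(RT.T@(np.array(st["tool_pos"])-X0)).round(4))
E
python3 - <<'E'
from h import *; from bench import bot
go(bot.read_state(),at(-.070,.30))
E
```

```text
turn [-2.000e-03 -1.000e-03 -1.184e+00] shift cm [ 49.23 -40.99  -6.87] F [-0.44  0.02 -0.13] T [-0.02 -0.01 -0.03] gap 1.003 t 0.1 stand s [-0.6352 -0.3014 -0.2304]
```

```bash
python3 -m handwheel '[[0,0,-0.148,3.8,-3.15,-6.9,8.5],[0,0,-0.29,7.6,-6.3,-6.9,8.5],[0,0,-0.44,11.4,-9.5,-6.9,8.5],[0,0,-0.58,15.2,-12.6,-6.9,8.5],[0,0,-0.72,19,-15.8,-6.9,8.5],[0,0,-0.86,22.8,-19,-6.9,8.5],[0,0,-1.0,26.6,-22.1,-6.9,8.5],[0,0,-1.14,30.4,-25.3,-6.9,8.5],[0,0,-1.184,34.2,-28.5,-6.9,8.5],[0,0,-1.184,38,-31.6,-6.9,8.5]]' 20; python3 -c "
from h import *; from bench import bot
go(bot.read_state(),at(-.070,.30))"
```

```text
clock: 1.1
tool_pos: [0.4333, -0.1377, 0.3001]
tcp_rot: [[0.059, 0.998, -0.0], [0.998, -0.059, -0.0], [-0.0, -0.0, -1.0]]
wrist_force: [1.2, -1.6, -0.6]
finger_gap: 0.997
turn [-0.     0.     0.001] shift cm [1.447e+01 7.750e+00 1.000e-02] F [-1.56  1.32  0.61] T [-0.03 -0.08  0.02] gap 0.997 t 1.1 stand s [-0.2147 -0.0774 -0.3001]
```

```bash
python3 -m handwheel '[[0,0,0,4.2,2.3,0,8.5],[0,0,0,8.4,4.6,0,8.5],[0,0,0,12,6.6,0,8.5],[0,0,0,14.5,7.75,0,8.5],[0,0,0,14.5,7.75,0,8.5],[0,0,0,14.5,7.75,0,8.5],[0,0,0,14.5,7.75,0,8.5]]' 20; python3 -c "
from h import *; from bench import bot,cams
go(bot.read_state(),at(-.070,.151))
c=cams.camera('wrist');np.savez('w1.npz',**c)
print(-c['R'].T@c['t'])
for s in (0.11,0.07,0,-.07): print(s,proj(c,at(s,.183)),proj(c,at(s,.17)+0.017*RT[:,1]))
cv2.imwrite('pics/w1.png',crop(c['color'],0,0,560,420,1)[:,:,::-1])"
```

```text
clock: 1.8
tool_pos: [0.5184, -0.0004, 0.3001]
tcp_rot: [[0.061, 0.998, -0.001], [0.998, -0.061, -0.0], [-0.0, -0.001, -1.0]]
wrist_force: [-0.4, -0.1, 0.5]
finger_gap: 0.994
turn [-0.001  0.    -0.001] shift cm [ 0.26  0.08 14.91] F [-0.16 -0.37 -0.54] T [ 0.01 -0.    0.04] gap 0.994 t 1.8 stand s [-0.0725 -0.0007 -0.3001]
[0.52354667 0.08219749 0.44255864]
0.11 [277.1 -96.2] [304.9 -86.2]
0.07 [277.  -16.7] [303.3 -11.3]
0 [276.8 102.8] [300.9 102. ]
-0.07 [276.7 202.4] [298.9 197.4]
```

View pics/w1.png

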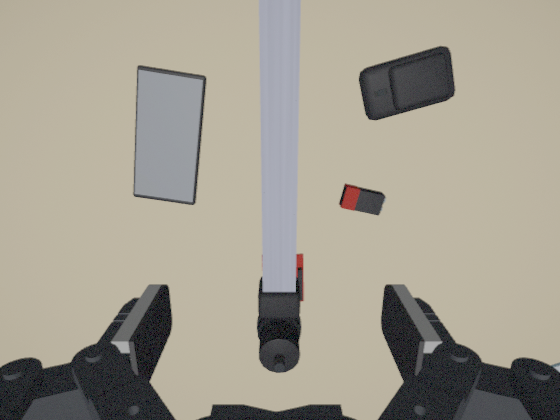

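The wrist view shows the tube between the jaws, centred at column ~280 against ~276.5 for the jaws, so the tube lies about 2 mm towards +x. Phone, mouse and battery are clear. Shift 2 mm, descend and close gently.

```bash
python3 -m handwheel '[[0,0,0,0.2,0.2,4,8.5],[0,0,0,0.2,0.2,8,8.5],[0,0,0,0.2,0.2,12,8.5],[0,0,0,0.2,0.2,14.9,8.5],[0,0,0,0.2,0.2,14.9,8.5]]' 20;python3 -m handwheel '[[0,0,0,0,0,0,2.3],[0,0,0,0,0,0,2.3],[0,0,0,0,0,0,2.3],[0,0,0,0,0,0,2.3],[0,0,0,0,0,0,2.3],[0,0,0,0,0,0,2.3],[0,0,0,0,0,0,2.3],[0,0,0,0,0,0,2.3]]' 20; python3 -c "
from h import *; from bench import bot,cams
go(bot.read_state(),at(-.070,.151))"
```

```text
clock: 2.35
tool_pos: [0.5168, 0.0016, 0.1473]
tcp_rot: [[0.062, 0.998, -0.009], [0.998, -0.062, 0.001], [0.0, -0.009, -1.0]]
wrist_force: [-1.1, -0.3, 1.3]
finger_gap: 0.996
clock: 3.15
tool_pos: [0.5205, 0.0021, 0.1529]
tcp_rot: [[0.06, 0.998, 0.0], [0.998, -0.06, -0.001], [-0.001, 0.0, -1.0]]
wrist_force: [-4.8, 0.1, 7.3]
finger_gap: 0.303
turn [0.    0.001 0.   ] shift cm [-0.01 -0.13  0.19] F [-0.17 -4.83 -7.34] T [-0.08  0.97 -0.06] gap 0.303 t 3.15 stand s [-0.0699  0.0013 -0.1529]
```

```bash
python3 -m handwheel '[[0,0,0,0,-0.1,-0.2,2.3],[0,0,0,0,-0.1,-0.2,2.3],[0,0,0,-0.1,-0.1,-0.2,2.3],[0,0,0,-0.2,-0.1,-0.2,2.3],[0,0,0,-0.3,-0.1,-0.2,2.3],[0,0,0,-0.4,-0.1,-0.2,2.3],[0,0,0,-0.5,-0.1,-0.2,2.3],[0,0,0,-0.6,-0.1,-0.2,2.3]]' 20; python3 -c "
from h import *; from bench import bot,cams
go(bot.read_state(),at(-.070,.151))
c=cams.camera('top');g=c['color']
cv2.imwrite('pics/t2.png',crop(g,90,195,350,280,3)[:,:,::-1])"
```

```text
clock: 3.95
tool_pos: [0.5202, -0.0019, 0.153]
tcp_rot: [[0.059, 0.998, 0.001], [0.998, -0.059, 0.004], [0.004, 0.001, -1.0]]
wrist_force: [4.7, 5.4, -8.6]
finger_gap: 0.3
turn [ 0.001 -0.004  0.001] shift cm [ 0.4  -0.13  0.2 ] F [5.69 4.39 8.6 ] T [ 0.79 -0.76 -0.16] gap 0.3 t 3.95 stand s [-0.074   0.0013 -0.153 ]
```

```bash
python3 -m handwheel '[[0,0,0,0,0.05,0.1,2.3],[0,0,0,-0.1,0.05,0.1,2.3],[0,0,0,-0.2,0.05,0.1,2.3],[0,0,0,-0.3,0.05,0.1,2.3],[0,0,0,-0.4,0.05,0.1,2.3],[0,0,0,-0.5,0.05,0.1,2.3],[0,0,0,-0.5,0.05,0.1,2.3]]' 20; python3 -c "
from h import *; from bench import bot,cams
go(bot.read_state(),at(-.070,.151))"; python3 -m handwheel '[[0,0,0,-0.1,0,0,2.3],[0,0,0,-0.15,0,0,2.3],[0,0,0,-0.2,0,0,2.3],[0,0,0,-0.2,0,0,2.3]]' 20; python3 -c "
from h import *; from bench import bot,cams
go(bot.read_state(),at(-.070,.151))
c=cams.camera('top');np.savez('t3.npz',**c);g=c['color'].astype(int)
m=(g[:,:,0]>g[:,:,2]*1.35)&(g[:,:,0]>60);
for u0 in range(165,190): print(u0,g[233,u0],end=' ')"
```

```text
clock: 4.7
tool_pos: [0.5199, -0.0074, 0.1529]
tcp_rot: [[0.059, 0.998, 0.001], [0.998, -0.059, 0.003], [0.003, 0.0, -1.0]]
wrist_force: [-0.4, 4.2, -0.5]
finger_gap: 0.301
turn [ 0.    -0.003  0.001] shift cm [ 0.94 -0.13  0.2 ] F [ 4.15 -0.61  0.51] T [ 0.77 -0.01 -0.07] gap 0.301 t 4.7 stand s [-0.0794  0.0013 -0.1529]
clock: 5.1
tool_pos: [0.5198, -0.0095, 0.1529]
tcp_rot: [[0.059, 0.998, 0.001], [0.998, -0.059, 0.003], [0.003, 0.0, -1.0]]
wrist_force: [0.6, 5.6, -0.4]
finger_gap: 0.302
turn [ 0.    -0.003  0.001] shift cm [ 1.15 -0.13  0.2 ] F [5.66 0.28 0.36] T [ 0.83  0.03 -0.07] gap 0.302 t 5.1 stand s [-0.0815  0.0013 -0.1529]
165 [57 55 53] 166 [50 47 47] 167 [42 41 39] 168 [40 39 39] 169 [54 53 56] 170 [73 71 77] 171 [85 84 91] 172 [89 88 96] 173 [90 89 97] 174 [90 89 97] 175 [90 89 97] 176 [90 89 97] 177 [90 89 97] 178 [90 89 97] 179 [92 91 94] 180 [98 97 86] 181 [106 104  70] 182 [107 106  63] 183 [102 101  78] 184 [93 92 91] 185 [85 85 91] 186 [75 76 82] 187 [62 67 70] 188 [56 62 65] 189 [54 62 65]
```

Clean sliding at 4–6 N, and the mouth has moved about 12 mm in the image, matching the grip. I'll creep on in small calls, with a guard that stops the chain when the force rises.

```bash
cat > chk.py <<'E'
import sys;from h import *; from bench import bot
st=bot.read_state();f=(RT.T@np.array(st["wrist_force"]));s=(RT.T@(np.array(st["tool_pos"])-X0))
print("F",f.round(2),"s",(1000*s).round(2),"gap",round(st["finger_gap"],3),"t",round(st["clock"],2))
sys.exit(abs(f[0])>float(sys.argv[1]))
E
W='python3 -m handwheel'; C='python3 chk.py 7.5'
$W '[[0,0,0,-0.05,0,0,2.3],[0,0,0,-0.1,0,0,2.3],[0,0,0,-0.1,0,0,2.3]]' >/dev/null && $C &&
$W '[[0,0,0,-0.05,0,0,2.3],[0,0,0,-0.1,0,0,2.3],[0,0,0,-0.1,0,0,2.3]]' >/dev/null && $C &&
$W '[[0,0,0,-0.05,0,0,2.3],[0,0,0,-0.1,0,0,2.3],[0,0,0,-0.1,0,0,2.3]]' >/dev/null && $C &&
$W '[[0,0,0,-0.05,0,0,2.3],[0,0,0,-0.1,0,0,2.3],[0,0,0,-0.1,0,0,2.3]]' >/dev/null && $C &&
$W '[[0,0,0,-0.05,0,0,2.3],[0,0,0,-0.1,0,0,2.3],[0,0,0,-0.1,0,0,2.3]]' >/dev/null && $C &&
$W '[[0,0,0,-0.05,0,0,2.3],[0,0,0,-0.1,0,0,2.3],[0,0,0,-0.1,0,0,2.3]]' >/dev/null && $C &&
$W '[[0,0,0,-0.05,0,0,2.3],[0,0,0,-0.1,0,0,2.3],[0,0,0,-0.1,0,0,2.3]]' >/dev/null && $C &&
$W '[[0,0,0,-0.05,0,0,2.3],[0,0,0,-0.1,0,0,2.3],[0,0,0,-0.1,0,0,2.3]]' >/dev/null && $C
```

```text
F [ 4.49 -0.83 -0.49] s [ -82.55    1.3  -152.93] gap 0.303 t 5.45False
```

```bash
sed -i 's/sys.exit(\(.*\))$/sys.exit(int(\1))/' chk.py
W='python3 -m handwheel'; C='python3 chk.py 7.5'
$W '[[0,0,0,-0.05,0,0,2.3],[0,0,0,-0.1,0,0,2.3],[0,0,0,-0.1,0,0,2.3]]' >/dev/null && $C &&
$W '[[0,0,0,-0.05,0,0,2.3],[0,0,0,-0.1,0,0,2.3],[0,0,0,-0.1,0,0,2.3]]' >/dev/null && $C &&
$W '[[0,0,0,-0.05,0,0,2.3],[0,0,0,-0.1,0,0,2.3],[0,0,0,-0.1,0,0,2.3]]' >/dev/null && $C &&
$W '[[0,0,0,-0.05,0,0,2.3],[0,0,0,-0.1,0,0,2.3],[0,0,0,-0.1,0,0,2.3]]' >/dev/null && $C &&
$W '[[0,0,0,-0.05,0,0,2.3],[0,0,0,-0.1,0,0,2.3],[0,0,0,-0.1,0,0,2.3]]' >/dev/null && $C &&
$W '[[0,0,0,-0.05,0,0,2.3],[0,0,0,-0.1,0,0,2.3],[0,0,0,-0.1,0,0,2.3]]' >/dev/null && $C &&
$W '[[0,0,0,-0.05,0,0,2.3],[0,0,0,-0.1,0,0,2.3],[0,0,0,-0.1,0,0,2.3]]' >/dev/null && $C &&
$W '[[0,0,0,-0.05,0,0,2.3],[0,0,0,-0.1,0,0,2.3],[0,0,0,-0.1,0,0,2.3]]' >/dev/null && $C
```

```text
F [ 5.55 -0.51 -0.23] s [ -83.35    1.29 -152.94] gap 0.302 t 5.75
F [ 5.13 -1.34  0.55] s [ -84.39    1.28 -152.94] gap 0.303 t 6.05
F [5.66 0.36 0.56] s [ -85.4     1.31 -152.93] gap 0.302 t 6.35
F [ 5.47  0.21 -0.59] s [ -86.4     1.26 -152.93] gap 0.303 t 6.65
F [ 5.23 -0.62 -0.07] s [ -87.54    1.28 -152.9 ] gap 0.3 t 6.95
F [ 3.01 -0.41 -1.77] s [ -89.1    1.3 -152.9] gap 0.299 t 7.25
F [ 0.68 -3.64 -7.89] s [ -91.63    1.27 -152.87] gap 0.298 t 7.55
F [ 2.21 -2.02 -5.93] s [ -92.01    1.28 -152.89] gap 0.303 t 7.85
```

The force dropped and the tube jumped at travel ≈20 mm, as a button snap would do. I'll check by eye and feel for the stop.

```bash

W='python3 -m handwheel'; C='python3 chk.py 7.5'
$W '[[0,0,0,-0.05,0,0,2.3],[0,0,0,-0.05,0,0,2.3],[0,0,0,-0.05,0,0,2.3]]' >/dev/null && $C && $W '[[0,0,0,-0.05,0,0,2.3],[0,0,0,-0.05,0,0,2.3],[0,0,0,-0.05,0,0,2.3]]' >/dev/null && $C && $W '[[0,0,0,-0.05,0,0,2.3],[0,0,0,-0.05,0,0,2.3],[0,0,0,-0.05,0,0,2.3]]' >/dev/null && $C
python3 -c "
from h import *; from bench import bot,cams
c=cams.camera('top');np.savez('t4.npz',**c);g=c['color'].astype(int)
print(proj(c,at(0,.17)+.017*RT[:,1]))
r=g[:,:,0]-np.maximum(g[:,:,1],g[:,:,2]); sub=r[215:240,190:260]; bg=g[215:240,190:260]
rat=(bg[:,:,0]+1)/(bg[:,:,1]+1.)
ys,xs=np.where((rat>1.6)); print([(x+190,y+215,g[y+215,x+190].tolist()) for y,x in zip(ys,xs)])
cv2.imwrite('pics/t4.png',crop(c['color'],150,205,280,260,6)[:,:,::-1])"
```

```text
F [ 3.58 -2.59 -5.74] s [ -92.26    1.28 -152.88] gap 0.302 t 8.15
F [ 3.43 -2.07 -5.44] s [ -92.68    1.26 -152.87] gap 0.301 t 8.45
F [ 5.07 -3.03 -5.99] s [ -93.17    1.31 -152.88] gap 0.303 t 8.75
[223.6 227.1]
[]
```

View pics/t4.png

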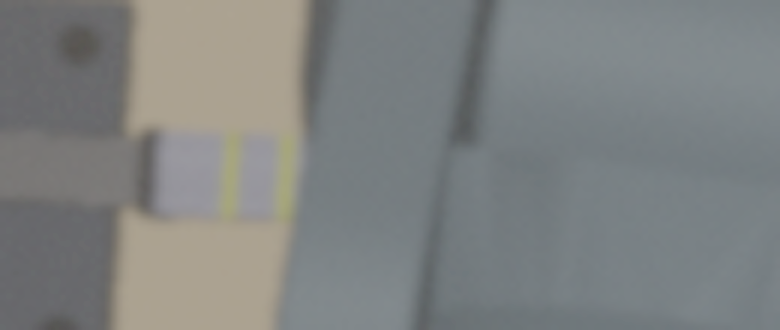

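The arm hides the button from the top camera; only the mouth (col ~174) and yellow bands (cols ~188 and 197) are visible. I'll continue by feel.

```bash

W='python3 -m handwheel'; C='python3 chk.py 8'
$W '[[0,0,0,-0.05,0,0,2.3],[0,0,0,-0.05,0,0,2.3],[0,0,0,-0.05,0,0,2.3]]' >/dev/null && $C && $W '[[0,0,0,-0.05,0,0,2.3],[0,0,0,-0.05,0,0,2.3],[0,0,0,-0.05,0,0,2.3]]' >/dev/null && $C && $W '[[0,0,0,-0.05,0,0,2.3],[0,0,0,-0.05,0,0,2.3],[0,0,0,-0.05,0,0,2.3]]' >/dev/null && $C
python3 -c "
from h import *; from bench import bot,cams
c=cams.camera('wrist');print(proj(c,at(0,.17)+.017*RT[:,1]))
c=cams.camera('side');print(proj(c,at(0,.17)+.017*RT[:,1]))
st=bot.read_state();print(st['wrist_torque'])"
```

```text
F [ 3.09 -1.29 -6.34] s [ -93.67    1.28 -152.88] gap 0.299 t 9.1
F [ 3.31 -3.33 -5.7 ] s [ -94.16    1.3  -152.87] gap 0.303 t 9.4
F [ 4.62 -2.83 -6.88] s [ -94.4     1.28 -152.9 ] gap 0.302 t 9.7
[326.5  47. ]
[236.1 148.7]
[ 0.81347429  0.52368721 -0.03260142]
```

```bash
python3 -c "
from h import *; from bench import bot,cams
c=cams.camera('wrist');np.savez('w2.npz',**c)
for s in (-.04,-.02,0,.02,.04):print(s,proj(c,at(s,.17)+.017*RT[:,1]),proj(c,at(s,.183)))
cv2.imwrite('pics/w2.png',crop(c['color'],200,0,400,150,4,.6)[:,:,::-1])"
```

```text
-0.04 [321.3 173.5] [271.6 182.6]
-0.02 [323.8 113.6] [271.4 116.4]
0 [326.5  47. ] [271.3  42.1]
0.02 [329.6 -27.4] [271.1 -42.2]
0.04 [ 333.1 -111.1] [ 270.9 -138.5]
```

View pics/w2.png

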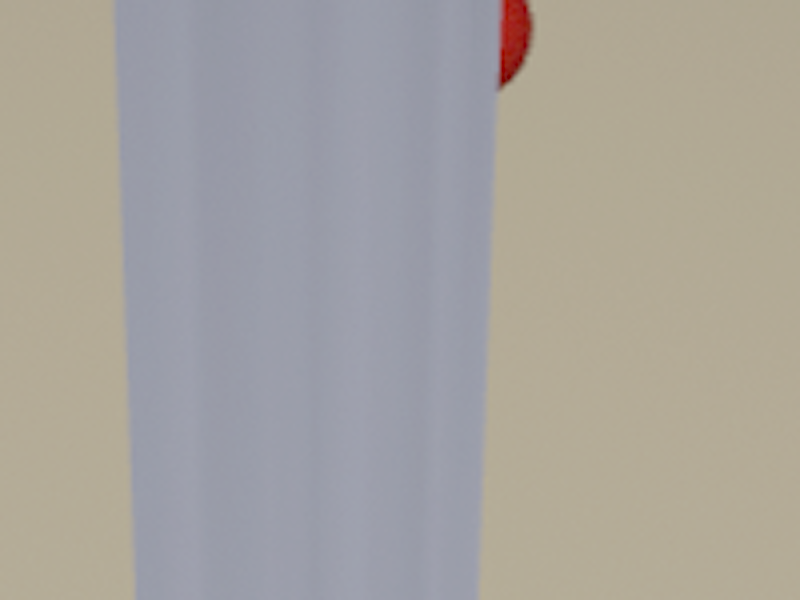

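The wrist crop shows the red button proud of the tube on its +x side. Its tip is at pixel ≈(333,7), half-width ≈15 px ≈ 4.4 mm, as it should be. It sits about 11 mm nearer the post than I estimated, so the middle hole is ≈75 mm from the mouth. I'll release, move over the button and regrip about 4 mm post-side of it.

```bash
W='python3 -m handwheel'
$W '[[0,0,0,0.05,0,0,2.3],[0,0,0,0.05,0,0,5.2],[0,0,0,0.05,0,0,5.2],[0,0,0,0.05,0,0,5.2],[0,0,0,0.05,0,0,5.2]]' 20 >/dev/null; python3 -c "
from h import *; from bench import bot,cams
go(bot.read_state(),at(.015,.152)+.0013*RT[:,1])"
```

```text
turn [-0.     0.001 -0.   ] shift cm [ 1.096e+01 -1.000e-02  0.000e+00] F [-0.12  0.84  0.37] T [ 0.01 -0.02 -0.01] gap 0.61 t 10.35 stand s [-0.0946  0.0014 -0.1521]
```

```bash
W='python3 -m handwheel'
$W '[[0,0,0,2.5,0,0,5.2],[0,0,0,5,0,0,5.2],[0,0,0,5,0,0,5.2],[0,0,0,5,0,0,5.2]]' >/dev/null; python3 -c "
from h import *; from bench import bot,cams
c=cams.camera('wrist');g=c['color'].astype(int)
m=((g[:,:,0]>1.8*g[:,:,1])&(g[:,:,0]>50)).astype(np.uint8)
n,l,st,ce=cv2.connectedComponentsWithStats(m)
for i in range(1,n):
    if st[i,4]>20: print(st[i],ce[i])
for s in (0,.01,.02):print(s,proj(c,at(s,.17)+.018*RT[:,1]))
go(bot.read_state(),at(.015,.152)+.0013*RT[:,1])"
```

```text
[319 162   7  22 106] [321.50943396 172.44339623]
[368 262  25  34 499] [379.98396794 277.81963928]
0 [323.2 202.3]
0.01 [324.4 174.4]
0.02 [325.8 145.1]
turn [-0.     0.001  0.   ] shift cm [ 5.97 -0.01  0.01] F [-0.32 -0.7   0.73] T [-0.   -0.03 -0.03] gap 0.611 t 10.8 stand s [-0.0447  0.0014 -0.1522]
```

Button confirmed at s ≈ +10.5 mm. Move on and close across it.

```bash
W='python3 -m handwheel'
$W '[[0,0,0,2.5,0,0,5.2],[0,0,0,5,0,0,5.2],[0,0,0,5.9,0,0,5.2],[0,0,0,5.9,0,0,5.2],[0,0,0,5.9,0,0,5.2]]' >/dev/null; python3 chk.py 9
$W '[[0,0,0,0,0,0,2.3],[0,0,0,0,0,0,2.3],[0,0,0,0,0,0,2.3],[0,0,0,0,0,0,2.3],[0,0,0,0,0,0,2.3],[0,0,0,0,0,0,2.3]]' 20 >/dev/null; python3 chk.py 9
```

```text
F [-0.63  0.08  0.62] s [  13.8     1.38 -152.21] gap 0.61 t 11.3
F [-5.35 -2.05 -6.1 ] s [  13.85    1.32 -152.58] gap 0.3 t 11.9
```

```bash
W='python3 -m handwheel'; C='python3 chk.py 11'
$W '[[0,0,0,-0.05,0,0,2.3],[0,0,0,-0.1,0,-0.05,2.3],[0,0,0,-0.1,0,-0.05,2.3]]' >/dev/null && $C &&
$W '[[0,0,0,-0.05,0,0,2.3],[0,0,0,-0.1,0,0,2.3],[0,0,0,-0.1,0,0,2.3]]' >/dev/null && $C &&
$W '[[0,0,0,-0.05,0,0,2.3],[0,0,0,-0.1,0,0,2.3],[0,0,0,-0.1,0,0,2.3]]' >/dev/null && $C &&
$W '[[0,0,0,-0.05,0,0,2.3],[0,0,0,-0.1,0,0,2.3],[0,0,0,-0.1,0,0,2.3]]' >/dev/null && $C
```

```text
F [-2.19 -1.39 -1.13] s [  13.83    1.31 -152.61] gap 0.297 t 12.2
F [ 4.88 -0.24 -0.84] s [  13.74    1.29 -152.61] gap 0.301 t 12.5
F [ 5.03 -0.44  0.72] s [  12.93    1.32 -152.63] gap 0.298 t 12.8
F [7.44 0.36 0.32] s [  12.47    1.29 -152.61] gap 0.3 t 13.1
```

```bash
W='python3 -m handwheel'; C='python3 chk.py 12.5'
$W '[[0,0,0,-0.05,0,0,2.3],[0,0,0,-0.05,0,0,2.3]]' >/dev/null && $C &&
$W '[[0,0,0,-0.05,0,0,2.3],[0,0,0,-0.05,0,0,2.3]]' >/dev/null && $C &&
$W '[[0,0,0,-0.05,0,0,2.3],[0,0,0,-0.05,0,0,2.3]]' >/dev/null && $C &&
$W '[[0,0,0,-0.05,0,0,2.3],[0,0,0,-0.05,0,0,2.3]]' >/dev/null && $C
```

```text
F [ 7.01 -0.51  0.89] s [  12.11    1.29 -152.63] gap 0.304 t 13.3
F [8.25 0.19 0.14] s [  11.79    1.31 -152.64] gap 0.301 t 13.5
F [9.2  0.4  0.94] s [  11.61    1.29 -152.63] gap 0.299 t 13.7
F [ 9.04 -0.12  1.27] s [  11.47    1.31 -152.63] gap 0.302 t 13.9
```

```bash
W='python3 -m handwheel'; C='python3 chk.py 14'
$W '[[0,0,0,-0.05,0,0,2.3],[0,0,0,-0.05,0,0,2.3]]' >/dev/null && $C &&
$W '[[0,0,0,-0.05,0,0,2.3],[0,0,0,-0.05,0,0,2.3]]' >/dev/null && $C &&
$W '[[0,0,0,-0.05,0,0,2.3],[0,0,0,-0.05,0,0,2.3]]' >/dev/null && $C &&
$W '[[0,0,0,-0.05,0,0,2.3],[0,0,0,-0.05,0,0,2.3]]' >/dev/null && $C
```

```text
F [11.6  -0.97  1.68] s [  11.36    1.31 -152.63] gap 0.3 t 14.1
F [ 8.   -1.11  0.29] s [  10.43    1.32 -152.62] gap 0.295 t 14.3
F [ 5.   -0.51  1.16] s [   8.57    1.3  -152.63] gap 0.303 t 14.5
F [5.46 0.96 1.03] s [   8.2     1.29 -152.64] gap 0.302 t 14.7
```

Broke free at about 12 N wrist force (including 4 N of sliding friction), now sliding at about 5 N. Slide on to mid-way and check with the camera.

```bash
W='python3 -m handwheel'; C='python3 chk.py 9'
$W '[[0,0,0,-0.1,0,0,2.3],[0,0,0,-0.2,0,0,2.3],[0,0,0,-0.3,0,0,2.3],[0,0,0,-0.4,0,0,2.3],[0,0,0,-0.5,0,0,2.3]]' >/dev/null && $C &&
$W '[[0,0,0,-0.1,0,0,2.3],[0,0,0,-0.2,0,0,2.3],[0,0,0,-0.3,0,0,2.3],[0,0,0,-0.4,0,0,2.3],[0,0,0,-0.5,0,0,2.3]]' >/dev/null && $C &&
$W '[[0,0,0,-0.1,0,0,2.3],[0,0,0,-0.2,0,0,2.3],[0,0,0,-0.3,0,0,2.3],[0,0,0,-0.4,0,0,2.3],[0,0,0,-0.5,0,0,2.3]]' >/dev/null && $C 
python3 -c "
from h import *; from bench import bot,cams
cw=cams.camera('wrist');c=cams.camera('top');np.savez('t5.npz',**c)
a=crop(c['color'],140,205,270,260,6)
b=crop(cw['color'],180,0,380,75,3.9,.6)
print(proj(cw,at(.0105,.17)+.018*RT[:,1]))
W=np.zeros((640,780,3),np.uint8);W[:330]=a;W[335:335+b.shape[0],:b.shape[1]]=b[:,:780]
cv2.imwrite('pics/t5.png',W[:600,:,::-1])
g=c['color'].astype(int)
for u in range(155,215,1): print(u,g[234,u].tolist(),end=' ')"
```

```text
F [5.4  0.2  0.46] s [   3.21    1.31 -152.63] gap 0.301 t 15.2
F [5.63 0.57 0.17] s [  -1.76    1.27 -152.63] gap 0.301 t 15.7
F [ 6.43  0.5  -0.7 ] s [  -6.79    1.3  -152.64] gap 0.303 t 16.2
[320.  270.3]
155 [57, 65, 69] 156 [57, 65, 69] 157 [57, 65, 69] 158 [57, 65, 70] 159 [57, 65, 69] 160 [56, 65, 69] 161 [57, 65, 69] 162 [57, 66, 70] 163 [57, 65, 69] 164 [57, 65, 70] 165 [57, 65, 69] 166 [57, 66, 70] 167 [58, 66, 70] 168 [59, 68, 72] 169 [60, 68, 72] 170 [61, 70, 73] 171 [62, 70, 74] 172 [63, 70, 74] 173 [62, 70, 74] 174 [63, 71, 74] 175 [61, 69, 73] 176 [59, 67, 70] 177 [57, 64, 68] 178 [55, 63, 67] 179 [53, 61, 65] 180 [52, 59, 63] 181 [53, 61, 64] 182 [56, 63, 67] 183 [60, 68, 71] 184 [60, 68, 72] 185 [58, 67, 70] 186 [57, 65, 69] 187 [55, 64, 67] 188 [53, 61, 65] 189 [51, 59, 63] 190 [53, 60, 64] 191 [53, 61, 65] 192 [53, 62, 65] 193 [54, 62, 66] 194 [53, 62, 66] 195 [53, 61, 65] 196 [54, 62, 66] 197 [55, 63, 66] 198 [54, 63, 66] 199 [53, 62, 65] 200 [54, 62, 66] 201 [54, 62, 66] 202 [55, 62, 66] 203 [54, 62, 66] 204 [53, 61, 65] 205 [54, 63, 66] 206 [55, 63, 66] 207 [54, 62, 66] 208 [54, 62, 65] 209 [54, 62, 66] 210 [53, 60, 64] 211 [48, 53, 56] 212 [39, 44, 46] 213 [34, 36, 37] 214 [31, 32, 33]
```

View pics/t5.png

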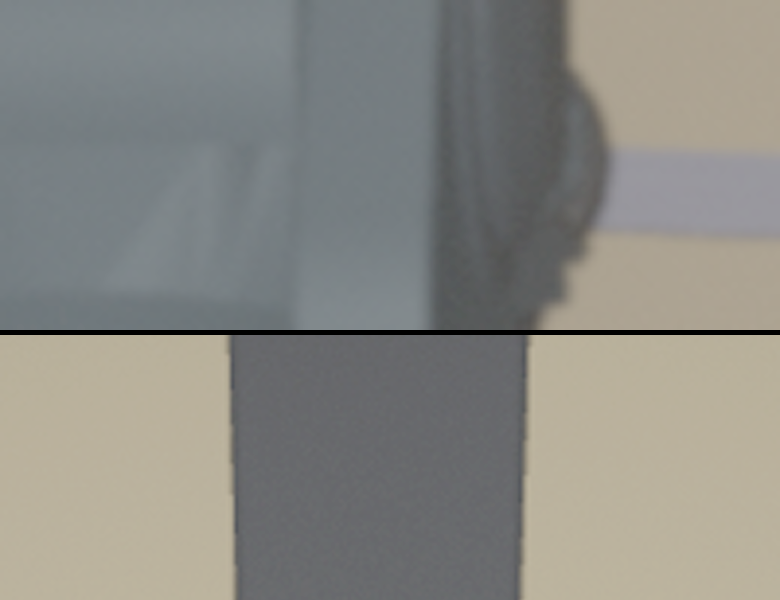

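The arm covers the top view. The wrist crop shows only the bare inner tube here, so I'll measure mouth, bands and any red numerically in the wrist image, lower down.

```bash
cat > wm.py <<'E'
from h import *; from bench import bot,cams
c=cams.camera('wrist');g=c['color'].astype(int)
S=np.linspace(-.02,.14,801); V=np.array([proj(c,at(s,.183)+.0013*RT[:,1])[1] for s in S])
inv=lambda v: round(1000*float(np.interp(v,V[::-1],S[::-1])),1)
col=g[:330,272:284].mean(1); y=(col[:,0]>1.25*col[:,2]); b=(col[:,2]>col[:,0]*1.02)&(col.sum(1)>200)
lab,n=__import__('scipy.ndimage').ndimage.label(y)
print("yellow s:",[(inv(np.where(lab==i)[0].mean())) for i in range(1,n+1)])
L=col.sum(1); d=np.diff(L); k=np.argmax(np.abs(d)[:250]); print("mouth? row",k,inv(k),L[k-4:k+5].round())
m=((g[:,:,0]>1.8*g[:,:,1])&(g[:,:,0]>50)).astype(np.uint8)
n,l,st,ce=cv2.connectedComponentsWithStats(m)
S2=np.array([proj(c,at(s,.17)+.0183*RT[:,1])[1] for s in S])
for i in range(1,n):
    if st[i,4]>10: print("red",st[i],ce[i].round(1),"s",round(1000*float(np.interp(ce[i][1],S2[::-1],S[::-1])),1))
E
python3 wm.py; python3 chk.py 9
```

```text
yellow s: [41.2, 24.1]
mouth? row 128 63.8 [111. 110. 109. 108. 110. 308. 380. 387. 387.]
red [362 295  27  38 630] [375.  314.9] s -9.4
F [ 4.67 -0.68  0.64] s [  -7.24    1.29 -152.62] gap 0.297 t 16.35
```

The mouth is 53 mm from the button, which is under the wall. The bands' centre is 22 mm short of the button. Slide 15 mm, then creep.

```bash
W='python3 -m handwheel'; C='python3 chk.py 8'
$W '[[0,0,0,-0.1,0,0,2.3],[0,0,0,-0.2,0,0,2.3],[0,0,0,-0.3,0,0,2.3],[0,0,0,-0.4,0,0,2.3],[0,0,0,-0.5,0,0,2.3],[0,0,0,-0.6,0,0,2.3],[0,0,0,-0.7,0,0,2.3]]' >/dev/null && $C &&
$W '[[0,0,0,-0.1,0,0,2.3],[0,0,0,-0.2,0,0,2.3],[0,0,0,-0.3,0,0,2.3],[0,0,0,-0.4,0,0,2.3],[0,0,0,-0.5,0,0,2.3],[0,0,0,-0.6,0,0,2.3]]' >/dev/null && $C && 
$W '[[0,0,0,-0.05,0,0,2.3],[0,0,0,-0.1,0,0,2.3],[0,0,0,-0.1,0,0,2.3]]' >/dev/null && $C &&
$W '[[0,0,0,-0.05,0,0,2.3],[0,0,0,-0.1,0,0,2.3],[0,0,0,-0.1,0,0,2.3]]' >/dev/null && $C &&
$W '[[0,0,0,-0.05,0,0,2.3],[0,0,0,-0.1,0,0,2.3],[0,0,0,-0.1,0,0,2.3]]' >/dev/null && $C; python3 wm.py
```

```text
F [6.49 0.71 0.52] s [ -14.07    1.3  -152.63] gap 0.297 t 17.05
F [ 5.64  0.05 -0.16] s [ -20.07    1.31 -152.64] gap 0.302 t 17.65
F [ 5.85  0.13 -0.4 ] s [ -21.19    1.31 -152.65] gap 0.299 t 17.95
F [5.9  0.1  1.02] s [ -22.19    1.3  -152.63] gap 0.297 t 18.25
F [ 4.94 -0.02  0.83] s [ -23.29    1.32 -152.62] gap 0.3 t 18.55
yellow s: [25.1, 8.0]
mouth? row 128 47.7 [111. 109. 111. 109. 110. 309. 382. 388. 388.]
red [363 279  28  39 654] [376.6 299. ] s -18.4
```

```bash
W='python3 -m handwheel'; cat > chk2.py <<'E'
import sys;from h import *; from bench import bot
st=bot.read_state();f=(RT.T@np.array(st["wrist_force"]));s=(RT.T@(np.array(st["tool_pos"])-X0))
print("F",f.round(2),"s",(1000*s).round(2),"T",np.round(st["wrist_torque"],2),"t",round(st["clock"],2))
sys.exit(int(not 2.5<f[0]<8))
E
C='python3 chk2.py'
$W '[[0,0,0,-0.05,0,0,2.3],[0,0,0,-0.05,0,0,2.3]]' >/dev/null && $C &&
$W '[[0,0,0,-0.05,0,0,2.3],[0,0,0,-0.05,0,0,2.3]]' >/dev/null && $C &&
$W '[[0,0,0,-0.05,0,0,2.3],[0,0,0,-0.05,0,0,2.3]]' >/dev/null && $C &&
$W '[[0,0,0,-0.05,0,0,2.3],[0,0,0,-0.05,0,0,2.3]]' >/dev/null && $C &&
$W '[[0,0,0,-0.05,0,0,2.3],[0,0,0,-0.05,0,0,2.3]]' >/dev/null && $C &&
$W '[[0,0,0,-0.05,0,0,2.3],[0,0,0,-0.05,0,0,2.3]]' >/dev/null && $C &&
$W '[[0,0,0,-0.05,0,0,2.3],[0,0,0,-0.05,0,0,2.3]]' >/dev/null && $C &&
$W '[[0,0,0,-0.05,0,0,2.3],[0,0,0,-0.05,0,0,2.3]]' >/dev/null && $C
```

```text
F [5.16 0.28 1.22] s [ -23.96    1.3  -152.65] T [ 1.02 -0.1  -0.02] t 18.8
F [ 2.98 -0.09  1.26] s [ -25.03    1.29 -152.65] T [ 0.81 -0.13  0.05] t 19.0
F [2.23 0.56 1.89] s [ -26.17    1.28 -152.64] T [ 0.56 -0.13  0.05] t 19.2
```

```bash
W='python3 -m handwheel'; C='python3 chk2.py'
$W '[[0,0,0,-0.05,0,0,2.3],[0,0,0,-0.05,0,0,2.3]]' >/dev/null ; $C 
$W '[[0,0,0,-0.05,0,0,2.3],[0,0,0,-0.05,0,0,2.3]]' >/dev/null ; $C
$W '[[0,0,0,0,0,0,2.3],[0,0,0,0,0,0,2.3],[0,0,0,0,0,0,2.3]]' >/dev/null;  $C; python3 wm.py
```

```text
F [1.3  0.08 2.43] s [ -26.82    1.26 -152.61] T [ 0.41 -0.11  0.06] t 19.4
F [ 0.41 -0.12  2.66] s [ -27.27    1.32 -152.66] T [ 0.3  -0.18  0.03] t 19.6
F [-1.21  0.92  3.54] s [ -27.29    1.3  -152.66] T [-0.02 -0.19  0.05] t 19.9
yellow s: [21.1, 4.2]
mouth? row 128 43.9 [109. 110. 109. 108. 110. 244. 377. 387. 388.]
red [363 274  28  39 661] [377.1 294.2] s -20.0
```

```bash
python3 -c "
from h import *; from bench import bot,cams
c=cams.camera('wrist');print(proj(c,at(.0105,.17)+.0183*RT[:,1]),proj(c,at(-.006,.183)))
cv2.imwrite('pics/w6.png',crop(c['color'],200,100,400,250,4,.6)[:,:,::-1])"
```

```text
[323.  219.2] [271.7 277.9]
```

View pics/w6.png

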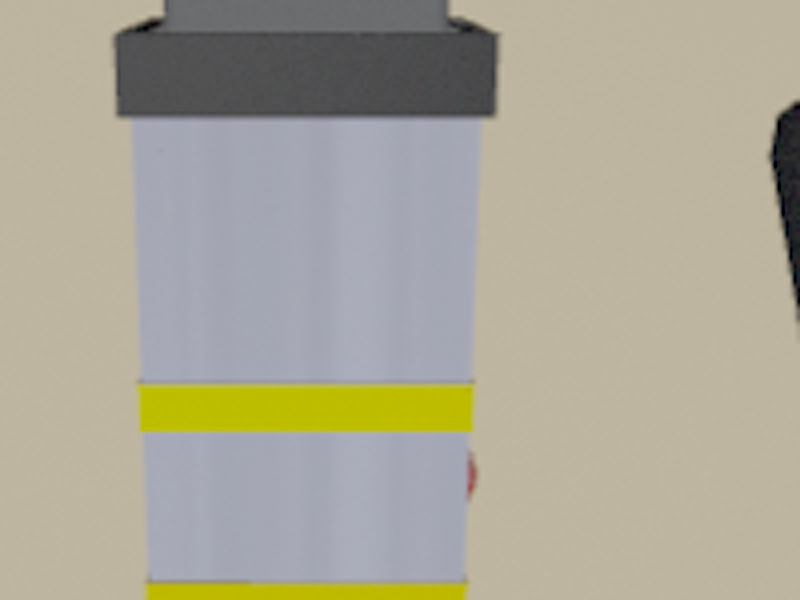

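The button (crop (472,475), i.e. pixel (318,219)) is just peeping out between the yellow bands. About 2 mm is left. The mouth also has a dark collar, so the true mouth is ≈39 mm from the button.

```bash
W='python3 -m handwheel'; C='python3 chk2.py'; cat > red.py <<'E'
from h import *; from bench import cams
c=cams.camera('wrist');g=c['color'].astype(int)[195:245,300:345]
m=(g[:,:,0]>1.5*g[:,:,1])&(g[:,:,0]>1.7*g[:,:,2])&(g[:,:,1]<100)&(abs(g[:,:,1]-g[:,:,2])<25); ys,xs=np.where(m)
print("red px",m.sum(),(xs.min()+300,xs.max()+300,ys.min()+195,ys.max()+195) if m.any() else '')
E
python3 red.py
$W '[[0,0,0,-0.05,0,0,2.3],[0,0,0,-0.05,0,0,2.3]]' >/dev/null ; $C 
$W '[[0,0,0,-0.05,0,0,2.3],[0,0,0,-0.05,0,0,2.3]]' >/dev/null ; $C
$W '[[0,0,0,-0.05,0,0,2.3],[0,0,0,-0.05,0,0,2.3]]' >/dev/null ; $C;python3 red.py
```

```text
red px 9 (np.int64(317), np.int64(318), np.int64(217), np.int64(223))
F [-0.92  0.36  3.84] s [ -27.29    1.26 -152.66] T [ 0.   -0.29 -0.01] t 20.25
F [0.65 1.19 5.51] s [ -27.57    1.25 -152.63] T [ 0.16 -0.29 -0.04] t 20.45
F [2.19 2.42 5.8 ] s [ -27.76    1.25 -152.63] T [ 0.51 -0.33 -0.03] t 20.65
red px 100 (np.int64(317), np.int64(323), np.int64(208), np.int64(227))
```

The button is now fully up (tip at column 323, as predicted for 17 mm out, about 20 px wide). Move a touch into the middle of the play, then let it rest.

```bash
W='python3 -m handwheel'; C='python3 chk2.py'
$W '[[0,0,0,-0.05,0,0,2.3],[0,0,0,-0.05,0,0,2.3]]' >/dev/null ; $C 
$W '[[0,0,0,-0.05,0,0,2.3],[0,0,0,-0.05,0,0,2.3]]' >/dev/null ; $C
$W '[[0,0,0,-0.03,0,0,2.3],[0,0,0,-0.03,0,0,2.3]]' >/dev/null ; $C
$W '[[0,0,0,0,0,0,2.3],[0,0,0,0,0,0,2.3],[0,0,0,0,0,0,2.3]]' >/dev/null ; $C;python3 red.py; python3 wm.py
```

```text
F [4.28 1.36 6.35] s [ -28.22    1.26 -152.67] T [ 0.8  -0.38 -0.  ] t 20.9
F [4.2  1.85 5.75] s [ -29.07    1.24 -152.65] T [ 0.83 -0.46  0.07] t 21.1
F [3.87 1.64 7.98] s [ -29.51    1.28 -152.68] T [ 0.82 -0.46  0.03] t 21.3
F [4.3  2.21 7.71] s [ -29.58    1.24 -152.67] T [ 0.77 -0.49  0.01] t 21.6
red px 93 (np.int64(317), np.int64(323), np.int64(204), np.int64(223))
yellow s: [18.9, 1.8]
mouth? row 128 41.5 [109. 109. 109. 108. 110. 310. 382. 387. 388.]
red [317 204   7  20  89] [319.9 213.3] s 10.4
red [364 272  27  39 669] [377.3 292.1] s -20.0
```

The button is midway between the bands (10.4 against 10.35 mm), and the tube slid freely there at friction level. Ease off, rest, then tug outwards.

```bash
W='python3 -m handwheel'; C='python3 chk2.py'
$W '[[0,0,0,0.05,0,0,2.3],[0,0,0,0.1,0,0,2.3],[0,0,0,0.1,0,0,2.3],[0,0,0,0.1,0,0,2.3],[0,0,0,0.1,0,0,2.3],[0,0,0,0.1,0,0,2.3]]' >/dev/null ; $C 
$W '[[0,0,0,-0.05,0,0,2.3],[0,0,0,-0.1,0,0,2.3],[0,0,0,-0.1,0,0,2.3]]' >/dev/null ; $C
$W '[[0,0,0,-0.05,0,0,2.3],[0,0,0,-0.05,0,0,2.3]]' >/dev/null ; $C &&
$W '[[0,0,0,-0.05,0,0,2.3],[0,0,0,-0.05,0,0,2.3]]' >/dev/null && $C &&
$W '[[0,0,0,-0.05,0,0,2.3],[0,0,0,-0.05,0,0,2.3]]' >/dev/null && $C &&
$W '[[0,0,0,-0.05,0,0,2.3],[0,0,0,-0.05,0,0,2.3]]' >/dev/null && $C &&
$W '[[0,0,0,-0.05,0,0,2.3],[0,0,0,-0.05,0,0,2.3]]' >/dev/null && $C
```

```text
F [-4.45  1.46  7.87] s [ -29.48    1.25 -152.67] T [-0.47 -0.35  0.06] t 22.3
F [-2.01  2.65  9.79] s [ -29.46    1.25 -152.66] T [-0.22 -0.39  0.01] t 22.6
F [0.75 2.7  9.62] s [ -29.5     1.27 -152.69] T [ 0.21 -0.43 -0.01] t 22.8
```

```bash
W='python3 -m handwheel'; C='python3 chk.py 9'
$W '[[0,0,0,-0.05,0,0,2.3],[0,0,0,-0.05,0,0,2.3]]' >/dev/null && $C &&
$W '[[0,0,0,-0.05,0,0,2.3],[0,0,0,-0.05,0,0,2.3]]' >/dev/null && $C &&
$W '[[0,0,0,-0.05,0,0,2.3],[0,0,0,-0.05,0,0,2.3]]' >/dev/null && $C &&
$W '[[0,0,0,-0.05,0,0,2.3],[0,0,0,-0.05,0,0,2.3]]' >/dev/null && $C &&
$W '[[0,0,0,-0.05,0,0,2.3],[0,0,0,-0.05,0,0,2.3]]' >/dev/null && $C &&
$W '[[0,0,0,-0.05,0,0,2.3],[0,0,0,-0.05,0,0,2.3]]' >/dev/null && $C &&
$W '[[0,0,0,-0.05,0,0,2.3],[0,0,0,-0.05,0,0,2.3]]' >/dev/null && $C
```

```text
F [3.79 2.72 9.9 ] s [ -29.65    1.28 -152.71] gap 0.301 t 23.0
F [ 4.74  1.43 10.42] s [ -30.29    1.27 -152.7 ] gap 0.301 t 23.2
F [7.16 2.1  9.94] s [ -30.43    1.27 -152.69] gap 0.301 t 23.4
F [8.24 2.43 9.31] s [ -30.57    1.24 -152.68] gap 0.3 t 23.6
F [8.19 3.   9.93] s [ -30.65    1.25 -152.68] gap 0.301 t 23.8
F [10.36  2.11 10.83] s [ -30.74    1.28 -152.7 ] gap 0.301 t 24.0
```

The tube is locked: it stalls at −30.6 mm with the force rising to 10 N (≈6 N on the button). I'll ease back to mid-play, rest, tug once more to be sure, and ease off.

```bash
W='python3 -m handwheel'; C='python3 chk.py 9'
$W '[[0,0,0,0.1,0,0.05,2.3],[0,0,0,0.2,0,0.1,2.3],[0,0,0,0.3,0,0.1,2.3],[0,0,0,0.35,0,0.1,2.3],[0,0,0,0.35,0,0.1,2.3]]' >/dev/null ; $C
$W '[[0,0,0,0.05,0,0,2.3],[0,0,0,0.05,0,0,2.3],[0,0,0,0.05,0,0,2.3]]' >/dev/null ; $C
```

```text
F [-1.85 -3.26 -3.7 ] s [ -30.39    1.3  -152.61] gap 0.298 t 24.5
F [-2.91 -4.74 -5.55] s [ -30.06    1.33 -152.6 ] gap 0.303 t 24.8
```

```bash
W='python3 -m handwheel'; C='python3 chk.py 9'
$W '[[0,0,0,0.05,0,0,2.3],[0,0,0,0.05,0,0,2.3]]' >/dev/null ; $C
$W '[[0,0,0,0,0,0,2.3],[0,0,0,-0.05,0,0,2.3],[0,0,0,-0.05,0,0,2.3],[0,0,0,-0.05,0,0,2.3],[0,0,0,-0.05,0,0,2.3]]' >/dev/null ; $C
$W '[[0,0,0,-0.05,0,0,2.3],[0,0,0,-0.1,0,0,2.3],[0,0,0,-0.15,0,0,2.3],[0,0,0,-0.15,0,0,2.3]]' >/dev/null ; $C &&
$W '[[0,0,0,-0.05,0,0,2.3],[0,0,0,-0.1,0,0,2.3],[0,0,0,-0.1,0,0,2.3]]' >/dev/null ; $C &&
$W '[[0,0,0,-0.05,0,0,2.3],[0,0,0,-0.05,0,0,2.3]]' >/dev/null ; $C &&
$W '[[0,0,0,-0.05,0,0,2.3],[0,0,0,-0.05,0,0,2.3]]' >/dev/null ; $C
```

```text
F [-3.68 -4.21 -5.41] s [ -29.64    1.32 -152.6 ] gap 0.302 t 25.0
F [-2.06 -3.43 -4.69] s [ -29.63    1.31 -152.59] gap 0.3 t 25.5
F [ 3.44 -3.72 -5.16] s [ -29.65    1.33 -152.61] gap 0.298 t 25.9
F [ 4.28 -3.24 -5.79] s [ -30.22    1.33 -152.6 ] gap 0.298 t 26.2
F [ 4.97 -2.78 -5.27] s [ -30.35    1.33 -152.58] gap 0.301 t 26.4
F [ 6.79 -4.13 -4.39] s [ -30.43    1.3  -152.62] gap 0.3 t 26.6
```

```bash
W='python3 -m handwheel'; C='python3 chk.py 9'
$W '[[0,0,0,-0.05,0,0,2.3],[0,0,0,-0.1,0,0,2.3],[0,0,0,-0.1,0,0,2.3],[0,0,0,-0.1,0,0,2.3]]' >/dev/null ; $C
$W '[[0,0,0,0.1,0,-0.05,2.3],[0,0,0,0.2,0,-0.05,2.3],[0,0,0,0.3,0,-0.05,2.3],[0,0,0,0.4,0,-0.05,2.3],[0,0,0,0.4,0,-0.05,2.3]]' >/dev/null ; $C
```

```text
F [ 9.18 -4.18 -5.4 ] s [ -30.68    1.32 -152.59] gap 0.301 t 27.0
F [-3.68 -4.37 -4.98] s [ -30.24    1.32 -152.61] gap 0.301 t 27.5
```

```bash
W='python3 -m handwheel'; C='python3 chk.py 9'
$W '[[0,0,0,0.05,0,0,2.3],[0,0,0,0.05,0,0,2.3],[0,0,0,-0.05,-0.03,0,2.3],[0,0,0,-0.05,-0.03,0,2.3]]' >/dev/null ; $C
$W '[[0,0,0,0,0,0,8.5],[0,0,0,0,0,0,8.5],[0,0,0,0,0,0,8.5],[0,0,0,0,0,0,8.5],[0,0,0,0,0,0,8.5],[0,0,0,0,0,0,8.5],[0,0,0,0,0,0,8.5]]' >/dev/null; $C
$W '[[0,0,0,0,0,-2,8.5],[0,0,0,0,0,-6,8.5],[0,0,0,0,0,-10,8.5],[0,0,0,0,0,-12,8.5],[0,0,0,-4,0,-12,8.5],[0,0,0,-8,0,-12,8.5],[0,0,0,-10,0,-12,8.5],[0,0,0,-10,0,-12,8.5],[0,0,0,-10,0,-12,8.5],[0,0,0,-10,0,-12,8.5]]' ; $C
python3 wm.py; python3 -c "
from h import *; from bench import cams
c=cams.camera('wrist');print(proj(c,at(.0105,.17)+.0183*RT[:,1]))
cv2.imwrite('pics/w9.png',crop(c['color'],0,0,560,420,1.4,.6)[:,:,::-1])"
```

```text
F [-0.63 -3.35 -5.46] s [ -30.08    1.31 -152.6 ] gap 0.304 t 27.9
F [-0.04 -0.03  0.4 ] s [ -30.07    1.09 -152.29] gap 0.996 t 28.6
clock: 29.6
tool_pos: [0.5166, -0.0571, 0.2723]
tcp_rot: [[0.059, 0.998, -0.0], [0.998, -0.059, 0.0], [0.0, -0.0, -1.0]]
wrist_force: [0.9, -0.6, -0.2]
finger_gap: 0.997
F [-0.55  0.96  0.16] s [-129.26    0.95 -272.25] gap 0.997 t 29.6
yellow s: []
mouth? row 55 -20.0 [330. 329. 330. 329. 329. 331. 331. 331. 331.]
red [346 141  22  28 392] [356.8 155. ] s -20.0
red [296 220   8  54 232] [299.4 244. ] s -20.0
[306.4 -17.4]
```

View pics/w9.png

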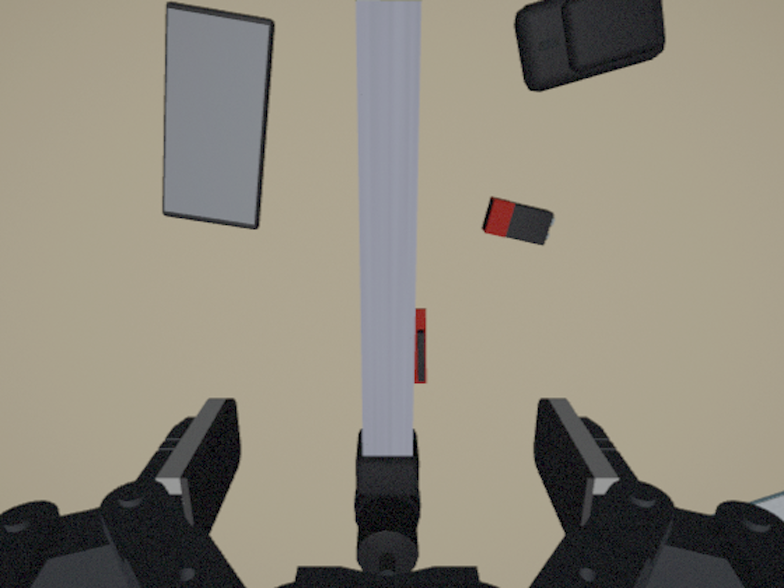

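The jaws are open and clear above the tube, and phone, mouse, battery and board look undisturbed. The button is just out of view, so I'll step back 6 cm to see it.

```bash
python3 -m handwheel '[[0,0,0,4,0,0,8.5],[0,0,0,6,0,0,8.5],[0,0,0,6,0,0,8.5],[0,0,0,6,0,0,8.5]]' >/dev/null
python3 wm.py; python3 -c "
from h import *; from bench import cams
c=cams.camera('wrist');print(proj(c,at(.0105,.17)+.0183*RT[:,1]))
cv2.imwrite('pics/w10.png',crop(c['color'],220,0,360,110,5,.6)[:,:,::-1])"
```

```text
yellow s: [18.2, 1.2]
mouth? row 35 41.1 [ 91.  91.  94.  92.  93. 251. 333. 342. 343.]
red [299  85   5  13  42] [301.   91.3] s 10.7
red [343 196  21  25 343] [352.9 207.9] s -20.0
red [295 266   8  49 201] [298.4 285.6] s -20.0
[303.5  90.6]
```

View pics/w10.png

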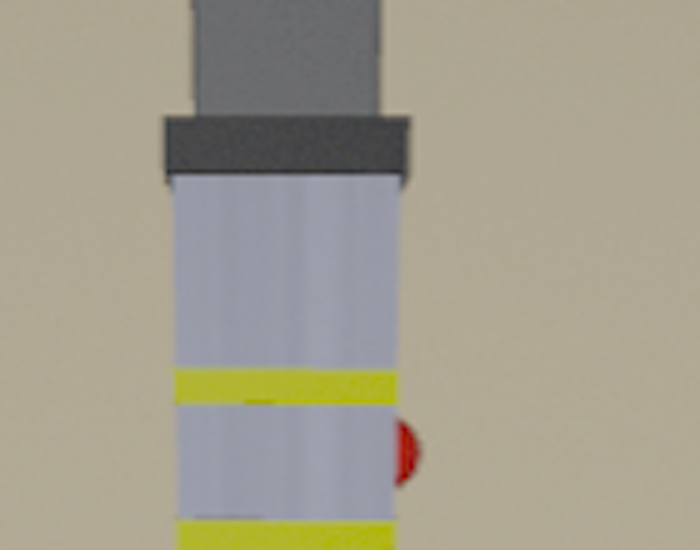

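The button stands fully up midway between the yellow bands (crop (408,452), i.e. pixel (301,91)), and the mouth collar ends at row ~23. Nothing is touching, so I'm handing in.

```bash
python3 -c "
from bench import bot
print(bot.hand_in())"
```

```text
the job is handed in; nothing more can be done
None
```

The boom is run out and locked in the last hole, and the job is handed in at about 30 s of the 53 s allowed; no verdict was reported.

- **Middle hole:** I slid the tube out by feel until the button snapped up, and confirmed it in the wrist camera. I then gripped across the button to press it flush. The tube broke free at about 12 N at the wrist, roughly 8 N on the button after allowing for 4 N of sliding friction.
- **Last hole:** I slid on until the button snapped up between the yellow bands, and the camera showed it centred there. I eased off and let it rest. Two outward tugs of 10 N and 9 N at the wrist (about 5–6 N on the button) both stopped dead. I then eased back, opened the jaws and rose clear.
- **Last checks:** The button stands fully up between the bands, about 1 mm off centre, which is within its play. Wrist force is about zero. Phone, mouse, battery and board look undisturbed; I did not measure their positions again.
- **Disagreements:**
  - My first estimate of the button's place along the boom, taken from the clamp edge, was about 11 mm off. The wrist camera corrected it.
  - My early mouth readings missed a dark collar on the tube end. I put the final mouth position at about 38 mm from the button.

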